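Push the packed roll container up the ramp into the serving stand

ROBOT

A 6-joint arm with a two-finger parallel gripper is mounted at the origin on the work surface. World frame = base frame: x ahead of the robot, y to its left, z up, the work surface at z = 0. Lengths are in mm, angles in rad, forces in N, time in s.
With the tool pointing down it reaches from about 375 to 975 mm from the base axis. Payload 3.8 kg.
Tool frame: the origin (TCP) lies at the very end of the fingers, on their centre line; the grasp point (between the pads) lies 19 mm behind it; z points along the fingers, y is the line along which they close (so a half turn about z gives the same grasp; the last joint's range is limited). The gripper opens to 88 mm and grips with 3 to 60 N. Pads are 18 mm wide; open, the fingers measure 123 mm over their backs; the gripper's body (75 mm by 187 mm) begins 45 mm behind the grasp point.
Start: joints at [-1.341, 0.264, 1.604, -0, 1.274, -0.037], TCP at [177.956, -651.114, 238.706] pointing down, gripper open.
Joint ranges: [-2.63, 2.63], [-0.94, 2.18], [0.31, 2.57], [-1.31, 4.45], [0, 2.66], [-2.55, 2.55]. Speed limits (rad/s): [2.57, 2.57, 3.14, 3.14, 3.14, 3.14].

INTERFACE

Orientations are given as [roll, pitch, yaw] about the fixed x, y, z axes, in that order (R = Rz(yaw) Ry(pitch) Rx(roll)).
In Python, from station import state, vision, job gives the robot as it stands.
- The arm moves only by the tool step_arm, never from a script. Its argument "rows" is a list of rows, each an object of numbers: "x", "y", "z": the shift along the tool's x, y, z each as a share of 0.15 m, from -1 to 1; "roll": the turn about the tool's z as a share of 360 degrees, from -1 to 1; "hand": the closure, from -1 (fully open) to 1 (shut). In form: [{"x": .., "y": .., "z": .., "roll": .., "hand": ..}, ...]. A call has 1 to 10 rows; each row shifts and turns the commanded pose from where the row before left it, along the tool's axes as they then stand; what a row does not reach is not made up. A row lasts 1/10 s, in which the tool goes at most 50 mm and 8.59 degrees, less where a joint would pass 70% of its speed; a pose out of reach is approached as far as the arm can. A call with a number of a shift or a turn outside -1 to 1 is refused whole. A call with a gripper value outside its range is refused whole. The fingers move at their own pace and stop on an object; the grip force is fixed at half the most. Time passes only in rows, so rows that do not move let the fingers close. It gives the time, the measured TCP pose, the force, the opening and the grip force at its end, in the units of the state.
- state(): the state, without advancing time (a new reading comes with each control period).
- vision.get_image(name): name is "side" or "top" or "wrist"; returns a dict with "color" (400x640x3 uint8, red, green, blue), "range_z" (400x640 float32, mm along the optical axis (not along the pixel's ray), 0 where there is no reading), "K" (3x3 intrinsics, pixels), "origin" and "orientation" of the camera in the world. Camera axes: x right, y down, z forward; pixel columns grow to the right and rows downward; lengths in mm; the calibration is good to about 2 mm. The wrist camera is an equidistant fisheye: a pixel r from the principal point sees the ray r / f radians off the axis. A picture is of the moment at which its call begins.
- job.job_done(): hands the job in; it is judged then, once.
The state is a dict: "clock": time; "qpos": joint angles; "joint_vel": joint speeds; "joint_torque": joint torques, N m; "eef_pos": TCP position; "tool_rot": TCP orientation; "wrist_force": force on the tool from outside, world axes, zero at the start; "ft_torque": the same for the moment, N m; "finger_gap": opening from 0.0 (shut) to 1.0 (fully open); "grip_force": force on a finger pad.
Only numpy, scipy, OpenCV 4.12 (cv2) and the standard library are available. Lean on these libraries where they do the work, as an engineer would, in place of code of your own. Each camera call takes 0.05 s, during which the arm holds its last target. There are 200 camera calls.

TASK

The large lidded container of rolls stands askew in front of the steel loading stand. Line it up with the ramp, then push it up the ramp and on until its trailing edge drops behind the lip, so that it lies flat in the cradle, and let go of it. Be gentle: never press on the container with more than about 25 N, do not tip it over, and leave the other things where they are.

Things in the scene. Friction and masses are not known exactly. Their poses are not given: they have to be found in the camera images.
- container: Flat closed food container, white base, clear lid over three dark rolls: 120 mm (its x) by 140 mm (its y, the way it travels) by 45 mm tall, upright smooth walls, 0.4 to 0.85 kg; too wide to grip. Origin: centre of its underside; z up.
- stand: Fixed steel loading stand. Origin: middle of the ramp's foot, at table height (z 0). +y runs level along the way up the ramp, x across, z up. The ramp climbs from y 0, height 0, to y 160 mm, height 35 mm (12.3 degrees); a level top leads on to the lip. Side rails 132 mm apart rise 18 mm above the ramp, then to 53 mm above the table on the level part, ending at y 360 mm.
- stand_mouth (a point): Mouth of the two low flared guides (18 mm tall, 169 mm apart here, narrowing to the rails) on the table, 45 mm before the ramp's foot. The container starts before it, its centre 110 to 145 mm further down (-y of the stand), 20 to 55 mm off to the stand's +x side and turned by up to 0.25 rad. It takes some 2 to 10 N to push.
- lip_zone (a point): Point on the level top, 35 mm high, 180 mm (stand's y) from the ramp's foot. The cradle is set by hand, not measured: its lip edge lies 0 to 20 mm further up from here. Behind the edge its floor is 10 mm lower (25 mm high), 145 mm long (5 mm more than the container), ending in a rigid plate 35 mm tall: meeting it, the force rises steeply; feel for it.
- sauce_bottle: amber sauce bottle with a red cap, 56 mm across, 150 mm tall; origin: centre of its underside; leave alone
- bowl: white bowl, 110 mm across, 45 mm tall; origin: centre of its underside; leave alone
- cup: blue cup, 70 mm across, 75 mm tall; origin: centre of its underside; leave alone
- small_box: small white closed box, 70 x 100 x 40 mm, a bystander (much smaller than the container); origin: centre of its underside; leave alone
- paddle: wooden paddle lying flat beyond the stand; origin: centre of its underside; leave alone
- jar: glass jar with steel cap, 64 mm across, 80 mm tall; origin: centre of its underside; leave alone

How it is judged:
By the outcome, as a careful person would: the job done as asked, in the order asked, and still so for the second after the job is handed in, with the robot touching nothing.
It also fails if it takes over 64 s, if anything falls off the work surface, if the arm or the gripper's body presses on something with over 40 N, if the wrist force passes 120 N, or if a joint passes its speed limit or range.

## Working session

There is one attempt and no reset: what is moved stays moved. The work goes in short steps, Python scripts to look and compute and a tool call to move; the robot and the scene stay as the last step left them, time stands still between calls to the robot, and variables do not carry over. Pictures are saved under pics/ and viewed, at most 10 in all, crops included, and the job is handed in when it is done.

Besides the shell and the picture viewer there is one more tool, called as a command line: name --argument value ..., lists and objects as JSON in quotes. step_arm: Moves the arm, as the interface text tells. Shift numbers are shares of 0.15 m and turn numbers shares of 360 degrees, none past 1 either way. Its arguments: {"type":"object","properties":{"rows":{"type":"array"}},"required":["rows"]}

```bash
mkdir -p pics; ls; python3 - <<'E'
from station import state, vision, job
import cv2,numpy as np
s=state();print(s)
for n in("top","side"):
    d=vision.get_image(n);cv2.imwrite(f"pics/{n}0.png",d["color"][:,:,::-1]);np.savez(f"{n}0.npz",**{k:np.array(d[k]) for k in d});print(n,d["K"],d["origin"],d["orientation"])
E
```

```text
pics
{'clock': 0.0, 'qpos': array([-1.34090704e+00,  2.64716728e-01,  1.60532901e+00, -1.73063856e-05,
        1.27370676e+00, -3.69251909e-02]), 'joint_vel': array([ 0.00046806,  0.00159855,  0.00071823,  0.00024891, -0.00030193,
        0.0018754 ]), 'joint_torque': array([-2.38804765e-03, -5.02117503e+01, -3.56877744e+01,  7.25491648e-02,
        2.93924077e-02, -1.83286356e-04]), 'eef_pos': array([ 177.7887365 , -650.44637463,  237.43684466]), 'tool_rot': array([-3.13943366e+00, -6.32087897e-05,  2.66819493e-01]), 'wrist_force': array([ 0.17056904, -0.61481006,  0.2729732 ]), 'ft_torque': array([-0.00704384,  0.03265888,  0.01730598]), 'grip_force': 0.0, 'finger_gap': 0.9988683329380404}
top [[480.96273572   0.         321.74910291]
 [  0.         480.96273572 206.11046704]
 [  0.           0.           1.        ]] [ 476.57246658  115.4599111  1456.62059754] [-3.06275905  0.02754929 -1.59489852]
side [[440.50363802   0.         323.4314067 ]
 [  0.         440.50363802 200.3126591 ]
 [  0.           0.           1.        ]] [-62.31870164 880.64306818 878.29461606] [-2.25220258  0.01890707 -2.4254706 ]
```

View pics/top0.png

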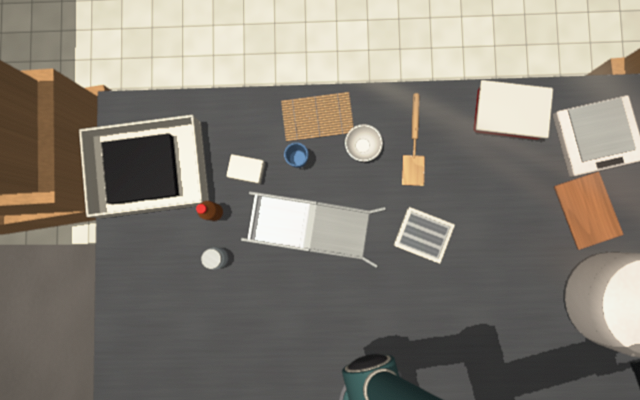

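View pics/side0.png

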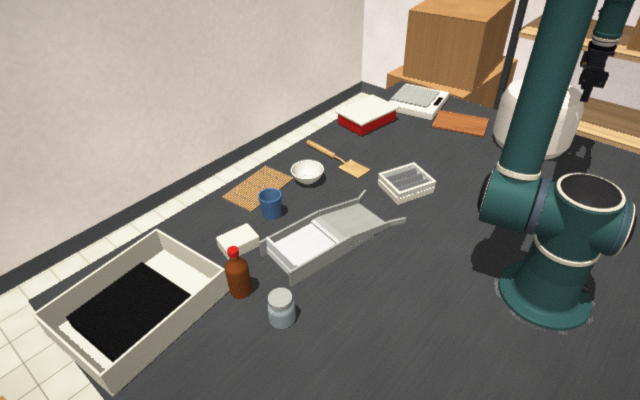

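The top view shows the container at about (425,235), with the ramp mouth at (384,209)–(376,265) and the stand running left to (245,215). The side view agrees. Next I measure with depth and pixels.

```bash
cat > h.py <<'E'
import numpy as np,cv2
from scipy.spatial.transform import Rotation as R
def cloud(d):
    z=np.asarray(d["range_z"],float);K=d["K"];v,u=np.indices(z.shape)
    p=np.stack([(u-K[0,2])/K[0,0]*z,(v-K[1,2])/K[1,1]*z,z],-1)
    return p@R.from_euler("xyz",d["orientation"]).as_matrix().T+d["origin"]
E
python3 - <<'E'
from h import *
d=np.load("top0.npz");P=cloud(d)
def rep(n,v0,v1,u0,u1,lo,hi):
    q=P[v0:v1,u0:u1].reshape(-1,3);q=q[(q[:,2]>lo)&(q[:,2]<hi)]
    r=cv2.minAreaRect(q[:,:2].astype(np.float32));print(n,len(q),r,cv2.boxPoints(r).round(0).tolist(),np.median(q[:,2]))
print("table",np.median(P[300:330,200:300,2]))
rep("container",195,275,390,462,25,70)
rep("stand>45",180,275,235,310,45,80)
rep("stand all",180,270,235,395,8,80)
rep("bowl",120,165,340,390,20,70)
# height profile rows
for v in (205,215,225,235,245): print(v,P[v,240:392:4,2].round(0).astype(int).tolist())
for v in (190,200,210,220,230,240,250,260,268): print(v,P[v,392:460:4,2].round(0).astype(int).tolist())
im=d["color"][175:285,230:470,::-1];cv2.imwrite("pics/crop0.png",cv2.resize(im,None,fx=3.3,fy=3.3,interpolation=cv2.INTER_CUBIC))
E
```

```text
table 0.053339348959866584
container 2018 ((496.63970947265625, -144.2696990966797), (141.11172485351562, 120.8333969116211), 67.10252380371094) [[414.0, -186.0], [525.0, -233.0], [580.0, -103.0], [468.0, -56.0]] 41.164706770098405
stand>45 412 ((565.8997192382812, 278.84271240234375), (203.06004333496094, 179.9191436767578), 79.8205337524414) [[459.0, 195.0], [636.0, 163.0], [672.0, 363.0], [495.0, 395.0]] 54.31846953875254
stand all 5341 ((537.7828979492188, 175.8505859375), (475.9818115234375, 267.971923828125), 88.70635223388672) [[398.0, -59.0], [666.0, -65.0], [677.0, 411.0], [409.0, 417.0]] 26.226556734947962
bowl 531 ((773.8040771484375, 25.050399780273438), (106.41014099121094, 106.0660171508789), 43.85264205932617) [[699.0, 26.0], [772.0, -50.0], [849.0, 24.0], [775.0, 100.0]] 35.47583940526442
205 [2, 4, 2, -2, 39, 25, 26, 26, 21, 1457, 30, 28, 23, 26, 24, 26, 22, 35, 34, 32, 45, 49, 43, 39, -6, -1, 0, -3, 0, 5, 1, 2, 0, 3, -3, 2, -2, 2]
215 [2, 2, 5, 59, 25, 24, 23, 20, 20, 26, 29, 23, 28, 26, 28, 22, 42, 35, 36, 34, 34, 28, 24, 25, 16, 18, 18, 10, 13, 9, 7, 2, 2, -5, 2, 
[... 346 characters left out ...]
, 52, 29, 23, 30, 34, 1457, 36, 33, 29, 26, 19, 27, 17, 13, 11, 12, 12, 8, 5, 2, 2, -1, 4, -5, 0, 1, -3]
190 [0, -2, -3, 1, 2, -2, 1, -2, 0, 3, 1, 0, 0, 1, 1, 1, 0]
200 [-1, -3, 3, 0, 4, 0, 5, -2, 0, 0, -5, 5, 2, -3, -2, 4, -3]
210 [0, 6, -1, -4, 43, 51, 49, 5, 2, 0, -3, -6, 0, -2, 1, 3, -3]
220 [1, -7, -5, 48, 44, 42, 37, 40, 38, 38, 43, 46, 42, 3, -2, 2, 4]
230 [-3, 5, 44, 42, 40, 43, 39, 41, 39, 35, 41, 44, 39, 38, 45, 0, 0]
240 [2, 44, 43, 42, 39, 42, 40, 41, 34, 42, 38, 41, 37, 42, 44, 0, -1]
250 [3, 0, 0, -1, 45, 45, 35, 40, 43, 41, 40, 37, 43, 49, 3, -5, 9]
260 [-3, 4, -1, -1, -1, -1, 0, -1, 1, -1, 42, 46, 51, 0, 2, 1, 5]
268 [-3, 0, -5, -2, 0, 5, -3, 6, 1, 0, 0, -3, -3, 1, -2, 0, -1]
```

View pics/crop0.png

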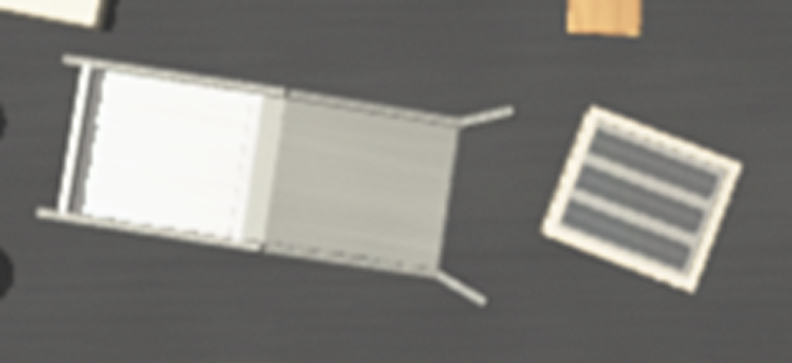

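```bash
cat >> h.py <<'E'
def px(d,u,v,h):
    Rm=R.from_euler("xyz",d["orientation"]).as_matrix();K=d["K"]
    r=Rm@[(u-K[0,2])/K[0,0],(v-K[1,2])/K[1,1],1];return d["origin"]+r*(h-d["origin"][2])/r[2]
E
python3 - <<'E'
from h import *
d=np.load("top0.npz")
for n,u,v,h in[("footU",459,124,9),("footL",438,270,9),("railUend",64,60,53),("railLend",38,213,53),("kneeU",285,92,53),("kneeL",262,246,53),("mouthU",513,110,18),("mouthL",485,302,18),("c1",592,105,45),("c2",742,162,45),("c3",693,293,45),("c4",542,233,45),("lipU",263,95,35),("lipL",240,240,35),("plateU",86,68,60),("plateL",63,213,60)]:
    print(n,px(d,230+u/3.3,175+v/3.3,h).round(1))
E
```

```text
footU [568.6  10.6   9. ]
footL [436.7  33.8   9. ]
railUend [632.2 363.8  53. ]
railLend [496.5 388.6  53. ]
kneeU [598.3 167.   53. ]
kneeL [462.6 190.5  53. ]
mouthU [579.5 -37.9  18. ]
mouthL [407.4  -6.9  18. ]
c1 [ 580.2 -105.1   45. ]
c2 [ 526.3 -235.    45. ]
c3 [ 412.4 -187.    45. ]
c4 [468.1 -56.8  45. ]
lipU [597.7 187.5  35. ]
lipL [468.2 211.   35. ]
plateU [623.8 343.   60. ]
plateL [495.8 365.1  60. ]
```

step_arm --rows '[{"roll":0.0234,"hand":-1,"x":0.1285,"y":-0.1},{"roll":0.0234,"hand":-1},{"roll":0.0234,"hand":-1},{"x":0.13,"y":-0.22,"hand":-1},{"x":0.13,"y":-0.22,"hand":-1},{"x":0.13,"y":-0.22,"hand":-1},{"x":0.13,"y":-0.22,"hand":-1},{"x":0.13,"y":-0.22,"hand":-1},{"x":0.13,"y":-0.22,"hand":-1},{"x":0.13,"y":-0.22,"hand":-1}]'

```text
invalid input at $.rows[0]: expected keys x, y, z, roll, hand
```

step_arm --rows '[{"x":0,"y":0,"z":0,"roll":0.0234,"hand":-1},{"x":0,"y":0,"z":0,"roll":0.0234,"hand":-1},{"x":0,"y":0,"z":0,"roll":0.0234,"hand":-1},{"x":0.13,"y":-0.22,"z":0,"roll":0,"hand":-1},{"x":0.13,"y":-0.22,"z":0,"roll":0,"hand":-1},{"x":0.13,"y":-0.22,"z":0,"roll":0,"hand":-1},{"x":0.13,"y":-0.22,"z":0,"roll":0,"hand":-1},{"x":0.13,"y":-0.22,"z":0,"roll":0,"hand":-1},{"x":0.13,"y":-0.22,"z":0,"roll":0,"hand":-1},{"x":0.13,"y":-0.22,"z":0,"roll":0,"hand":-1}]'

```text
clock: 1.1
eef_pos: [353.0, -445.7, 238.2]
tool_rot: [-3.141, 0.001, -0.175]
wrist_force: [0.5, -0.4, 0.2]
finger_gap: 1.0
grip_force: 0.0
```

```bash
cat >> h.py <<'E'
Rs=np.array([[np.cos(.1745),-np.sin(.1745)],[np.sin(.1745),np.cos(.1745)]])  # world->stand
def ws(p): return Rs@(np.asarray(p)[:2]-[502,22])
def st():
    from station import state
    s=state();print(round(s["clock"],2),"stand xy",ws(s["eef_pos"]).round(1),"z",s["eef_pos"][2].round(1),"rot",np.degrees(s["tool_rot"]).round(1),"F stand",(Rs@s["wrist_force"][:2]).round(1),s["wrist_force"][2].round(1),"gap",round(s["finger_gap"],2))
E
python3 -c "from h import *;st()"
```

```text
1.1 stand xy [ -65.5 -486.5] z 238.2 rot [-180.    0.  -10.] F stand [ 0.6 -0.3] 0.2 gap 1.0
```

step_arm --rows '[{"x":0.127,"y":-0.2143,"z":0,"roll":0,"hand":-1},{"x":0.127,"y":-0.2143,"z":0,"roll":0,"hand":-1},{"x":0.127,"y":-0.2143,"z":0,"roll":0,"hand":-1},{"x":0.127,"y":-0.2143,"z":0,"roll":0,"hand":-1},{"x":0.127,"y":-0.2143,"z":0,"roll":0,"hand":-1},{"x":0.127,"y":-0.2143,"z":0,"roll":0,"hand":-1},{"x":0.127,"y":-0.2143,"z":0,"roll":0,"hand":-1},{"x":0.127,"y":-0.2143,"z":0,"roll":0,"hand":-1},{"x":0.127,"y":-0.2143,"z":0,"roll":0,"hand":-1},{"x":0.127,"y":-0.2143,"z":0,"roll":0,"hand":-1}]'

```text
clock: 2.1
eef_pos: [596.3, -162.3, 238.2]
tool_rot: [-3.142, 0.001, -0.174]
wrist_force: [-0.0, -0.8, -0.8]
finger_gap: 1.002
grip_force: 0.0
```

```bash
python3 - <<'E'
from h import *;st()
from station import vision
for n in["side"]:
    d=vision.get_image(n);cv2.imwrite(f"pics/{n}1.png",d["color"][:,:,::-1])
E
```

```text
2.1 stand xy [ 124.9 -165.1] z 238.2 rot [-1.8e+02  1.0e-01 -1.0e+01] F stand [ 0.1 -0.8] -0.8 gap 1.0
```

View pics/side1.png

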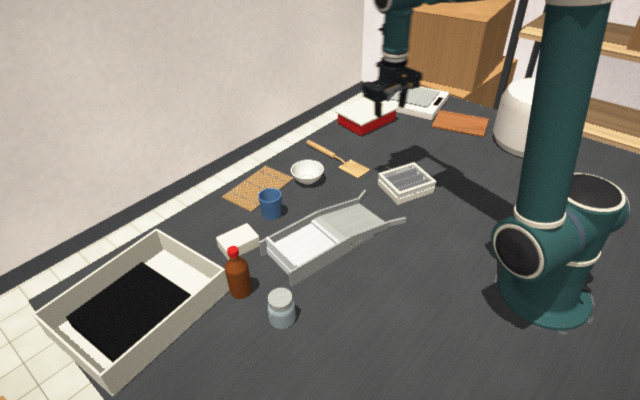

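The gripper hovers at (390,90), clear of the container at (407,183) and the paddle at (355,168).

step_arm --rows '[{"x":0,"y":0,"z":0.25,"roll":0,"hand":-1},{"x":0,"y":0,"z":0.25,"roll":0,"hand":-1},{"x":0,"y":0,"z":0.25,"roll":0,"hand":-1},{"x":0,"y":0,"z":0.25,"roll":0,"hand":-1},{"x":0,"y":0,"z":0.2,"roll":0,"hand":-1},{"x":0,"y":0,"z":0.15,"roll":0,"hand":-1},{"x":0,"y":0,"z":0.1,"roll":0,"hand":-1},{"x":0,"y":0,"z":0.04,"roll":0,"hand":-1},{"x":-0.05,"y":0,"z":0,"roll":0,"hand":-1},{"x":-0.03,"y":0,"z":0,"roll":0,"hand":-1}]'

```text
clock: 3.15
eef_pos: [584.1, -161.8, 16.2]
tool_rot: [3.141, -0.001, -0.174]
wrist_force: [-0.2, 0.2, 0.3]
finger_gap: 1.001
grip_force: 0.0
```

step_arm --rows '[{"x":-0.025,"y":0,"z":0,"roll":0,"hand":-1},{"x":-0.025,"y":0,"z":0,"roll":0,"hand":-1},{"x":-0.025,"y":0,"z":0,"roll":0,"hand":-1},{"x":-0.025,"y":0,"z":0,"roll":0,"hand":-1}]'

```text
clock: 3.55
eef_pos: [570.8, -159.2, 16.6]
tool_rot: [-3.141, -0.004, -0.175]
wrist_force: [4.4, 1.2, 1.8]
finger_gap: 1.001
grip_force: 2.1
```

```bash
python3 -c "from h import *;st()"
```

```text
3.55 stand xy [  99.3 -166.5] z 16.6 rot [-180.    -0.2  -10. ] F stand [4.1 2. ] 1.8 gap 1.0
```

step_arm --rows '[{"x":-0.02,"y":0,"z":0,"roll":0,"hand":-1},{"x":-0.02,"y":0,"z":0,"roll":0,"hand":-1},{"x":-0.02,"y":0,"z":0,"roll":0,"hand":-1},{"x":-0.02,"y":0,"z":0,"roll":0,"hand":-1},{"x":-0.02,"y":0,"z":0,"roll":0,"hand":-1},{"x":-0.02,"y":0,"z":0,"roll":0,"hand":-1},{"x":-0.02,"y":0,"z":0,"roll":0,"hand":-1},{"x":-0.02,"y":0,"z":0,"roll":0,"hand":-1},{"x":-0.02,"y":0,"z":0,"roll":0,"hand":-1}]'

```text
clock: 4.45
eef_pos: [544.6, -154.5, 16.6]
tool_rot: [-3.141, -0.004, -0.175]
wrist_force: [5.5, 2.1, 4.3]
finger_gap: 0.998
grip_force: 2.4
```

```bash
python3 - <<'E'
from h import *;st()
from station import vision
d=vision.get_image("side");np.savez("side2.npz",**{k:np.array(d[k]) for k in d})
d=vision.get_image("top");np.savez("top2.npz",**{k:np.array(d[k]) for k in d})
im=d["color"][175:285,330:490,::-1];cv2.imwrite("pics/top2.png",cv2.resize(im,None,fx=4,fy=4,interpolation=cv2.INTER_CUBIC))
E
```

```text
4.45 stand xy [  72.6 -166.4] z 16.6 rot [-180.    -0.2  -10. ] F stand [5.1 3.1] 4.3 gap 1.0
```

View pics/top2.png

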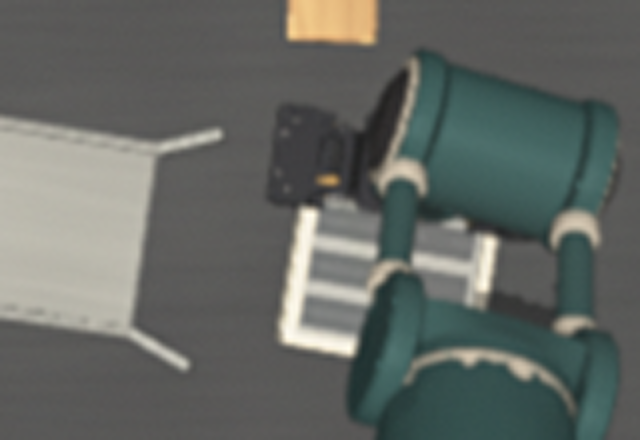

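The container now looks almost square to the ramp, its left edge running (305,205)–(280,343). I'll push the last bit, back off and look.

step_arm --rows '[{"x":-0.012,"y":0,"z":0,"roll":0,"hand":-1},{"x":-0.008,"y":0,"z":0,"roll":0,"hand":-1},{"x":0.03,"y":0,"z":0,"roll":0,"hand":-1},{"x":0.1,"y":0,"z":0,"roll":0,"hand":-1},{"x":0.1,"y":0,"z":-0.1,"roll":0,"hand":-1},{"x":0,"y":0,"z":-0.3,"roll":0,"hand":-1},{"x":0,"y":0,"z":-0.3,"roll":0,"hand":-0.6},{"x":0,"y":0.3,"z":-0.2,"roll":-0.0235,"hand":-0.6}]'

```text
clock: 5.35
eef_pos: [566.9, -198.4, 150.0]
tool_rot: [-3.141, 0.001, -0.019]
wrist_force: [0.6, -0.1, 0.2]
finger_gap: 0.84
grip_force: 0.0
```

step_arm --rows '[{"x":0,"y":0,"z":0,"roll":-0.0225,"hand":-0.6},{"x":0,"y":0,"z":0,"roll":-0.0225,"hand":-0.6},{"x":0,"y":0,"z":0,"roll":-0.0225,"hand":-0.6},{"x":0,"y":0,"z":0,"roll":-0.0225,"hand":-0.6},{"x":0,"y":0,"z":0,"roll":-0.0225,"hand":-0.6},{"x":0,"y":0,"z":0,"roll":-0.0225,"hand":-0.6},{"x":0,"y":0,"z":0,"roll":-0.0225,"hand":-0.6},{"x":0,"y":0,"z":0,"roll":-0.0225,"hand":-0.6},{"x":0,"y":0,"z":0,"roll":-0.0225,"hand":-0.6},{"x":0,"y":0,"z":0,"roll":-0.0228,"hand":-0.6}]'

```text
clock: 6.35
eef_pos: [564.5, -200.7, 146.3]
tool_rot: [-3.137, 0.0, 1.395]
wrist_force: [-0.7, 0.5, -0.1]
finger_gap: 0.802
grip_force: 0.0
```

```bash
python3 -c "from h import *;st()"
```

```text
6.35 stand xy [ 100.2 -208.5] z 146.3 rot [-179.7    0.    80. ] F stand [-0.8  0.4] -0.1 gap 0.8
```

step_arm --rows '[{"x":-0.2,"y":-0.1,"z":0,"roll":0,"hand":-0.6},{"x":-0.2,"y":-0.1,"z":0,"roll":0,"hand":-0.6},{"x":-0.05,"y":-0.2,"z":0,"roll":0,"hand":-0.6},{"x":0,"y":-0.267,"z":0,"roll":0,"hand":-0.6},{"x":0,"y":0,"z":0,"roll":0,"hand":-0.6}]'

```text
clock: 6.85
eef_pos: [448.9, -247.2, 144.8]
tool_rot: [-3.131, -0.002, 1.388]
wrist_force: [1.4, 0.7, -0.1]
finger_gap: 0.796
grip_force: 0.0
```

```bash
python3 - <<'E'
from h import *;st()
from station import vision
for n in("side","top"):
    d=vision.get_image(n);np.savez(n+"3.npz",**{k:np.array(d[k]) for k in d})
    P=cloud(d).reshape(-1,3);q=P[(P[:,2]>25)&(P[:,2]<55)];s=np.array([ws(p) for p in q]) 
    m=(abs(s[:,0])<110)&(s[:,1]>-260)&(s[:,1]<-60);s=s[m].astype(np.float32);r=cv2.minAreaRect(s);print(n,len(s),r,cv2.boxPoints(r).round().tolist(), np.percentile(s,[2,98],axis=0))
a=np.load("top3.npz")["color"][170:290,330:490,::-1];b=np.load("side3.npz")["color"][130:250,340:500,::-1]
cv2.imwrite("pics/p3.png",cv2.resize(np.hstack([a,b]),None,fx=2.5,fy=2.5,interpolation=cv2.INTER_CUBIC))
E
```

```text
6.85 stand xy [  -5.5 -274.3] z 144.8 rot [-1.794e+02 -1.000e-01  7.950e+01] F stand [1.3 0.9] -0.1 gap 0.8
side 1225 ((-2.1898231506347656, -177.704833984375), (146.544189453125, 127.78388214111328), 88.53893280029297) [[-68.0, -249.0], [60.0, -253.0], [64.0, -106.0], [-64.0, -103.0]] [[ -62.05085678 -245.09186035]
 [  55.52514725 -107.19610413]]
top 2011 ((-3.4734458923339844, -178.62100219726562), (141.85572814941406, 120.26669311523438), 89.4375228881836) [[-64.0, -249.0], [56.0, -250.0], [57.0, -108.0], [-63.0, -107.0]] [[ -61.3223587 -245.7923645]
 [  53.7678009 -109.7539917]]
```

View pics/p3.png

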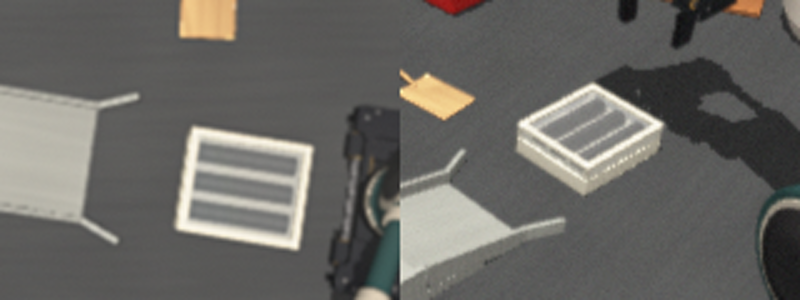

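The views show the container square to the ramp (0.5° off), about 3 mm to the left, with its rear face at y_s ≈ -249. Now descend behind it.

step_arm --rows '[{"x":0,"y":0,"z":0.2,"roll":0,"hand":-0.6},{"x":0,"y":0,"z":0.2,"roll":0,"hand":-0.6},{"x":0,"y":0,"z":0.2,"roll":0,"hand":-0.6},{"x":0,"y":0,"z":0.15,"roll":0,"hand":-0.6},{"x":0,"y":0,"z":0.08,"roll":0,"hand":-0.6},{"x":0,"y":0,"z":0,"roll":0,"hand":-0.6},{"x":0,"y":0,"z":0,"roll":0,"hand":-0.6}]'

```text
clock: 7.65
eef_pos: [456.8, -249.5, 23.9]
tool_rot: [3.141, 0.0, 1.389]
wrist_force: [0.6, 0.5, 0.3]
finger_gap: 0.8
grip_force: 0.0
```

```bash
python3 -c "from h import *;st()"
```

```text
7.65 stand xy [   2.6 -275.2] z 23.9 rot [180.    0.   79.6] F stand [0.5 0.6] 0.3 gap 0.8
```

step_arm --rows '[{"x":0.05,"y":-0.03,"z":0,"roll":-0.0011,"hand":-0.6},{"x":0.03,"y":0,"z":0,"roll":0,"hand":-0.6},{"x":0.03,"y":0,"z":0,"roll":0,"hand":-0.6},{"x":0.03,"y":0,"z":0,"roll":0,"hand":-0.6},{"x":0.04,"y":0.002,"z":0,"roll":0,"hand":-0.6},{"x":0.04,"y":0.003,"z":0,"roll":0,"hand":-0.6},{"x":0.04,"y":0.003,"z":0,"roll":0,"hand":-0.6},{"x":0.04,"y":0.003,"z":0,"roll":0,"hand":-0.6},{"x":0.04,"y":0.003,"z":0,"roll":0,"hand":-0.6},{"x":0.04,"y":0.003,"z":0,"roll":0,"hand":-0.6}]'

```text
clock: 8.65
eef_pos: [464.8, -193.4, 24.5]
tool_rot: [3.139, 0.002, 1.397]
wrist_force: [-1.8, -4.8, 2.2]
finger_gap: 0.796
grip_force: 2.7
```

step_arm --rows '[{"x":0.04,"y":0.003,"z":0,"roll":0,"hand":-0.6},{"x":0.04,"y":0.003,"z":0,"roll":0,"hand":-0.6},{"x":0.04,"y":0,"z":0,"roll":0,"hand":-0.6},{"x":0.04,"y":0,"z":0,"roll":0,"hand":-0.6}]'

```text
clock: 9.05
eef_pos: [469.9, -169.9, 24.5]
tool_rot: [3.139, 0.002, 1.397]
wrist_force: [-0.2, -4.5, 2.7]
finger_gap: 0.8
grip_force: 2.7
```

```bash
cat > look.py <<'E'
from h import *
import sys
from station import vision
st();n=sys.argv[1]
t=vision.get_image("top");s=vision.get_image("side")
for a,d in(("t",t),("s",s)):np.savez(a+n+".npz",**{k:np.array(d[k]) for k in d})
a=t["color"][170:290,230:470,::-1];b=s["color"][150:290,240:480,::-1]
cv2.imwrite(f"pics/l{n}.png",cv2.resize(np.vstack([a,b]),None,fx=2.3,fy=2.3,interpolation=cv2.INTER_CUBIC))
E
python3 look.py 4
```

```text
9.05 stand xy [   1.7 -194.6] z 24.5 rot [1.799e+02 1.000e-01 8.000e+01] F stand [ 0.6 -4.5] 2.7 gap 0.8
```

View pics/l4.png

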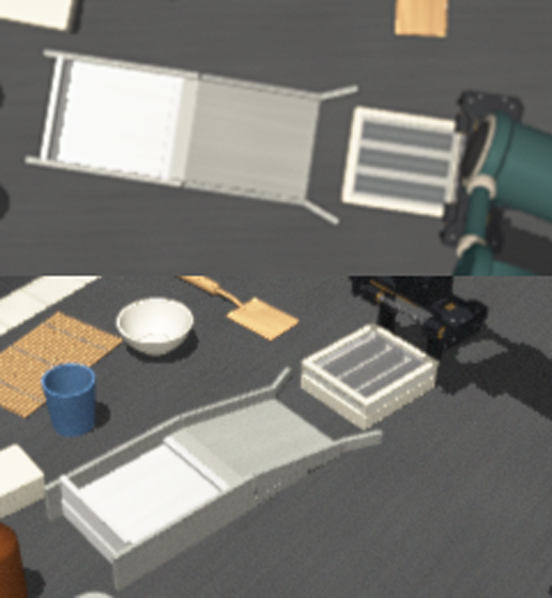

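The container sits in the mouth, front edge (358,107)–(343,200) in the crop, centred between the flares (357,90) and (338,220).

```bash
python3 - <<'E'
from h import *
for n in"ts":
    P=cloud(np.load(n+"4.npz")).reshape(-1,3);q=P[(P[:,2]>30)&(P[:,2]<52)];s=np.array([ws(p) for p in q])
    s=s[(abs(s[:,0])<100)&(s[:,1]>-175)&(s[:,1]<-30)]
    e=[]
    for lo in range(-160,-55,15):
        k=s[(s[:,1]>lo)&(s[:,1]<lo+15),0]; e.append([lo]+np.percentile(k,[1,99]).round(1).tolist())
    print(n,np.percentile(s[:,1],99),e)
E
```

```text
t -43.44509855921693 [[-160, -59.2, 57.6], [-145, -58.5, 57.3], [-130, -59.2, 58.2], [-115, -58.5, 58.3], [-100, -58.7, 58.0], [-85, -59.1, 57.9], [-70, -59.3, 58.6]]
s -40.4558224573386 [[-160, -59.1, 59.7], [-145, -58.9, 60.3], [-130, -59.3, 59.6], [-115, -58.4, 61.8], [-100, -57.8, 57.3], [-85, -60.1, 58.8], [-70, -58.8, 57.4]]
```

step_arm --rows '[{"x":0.04,"y":0,"z":0,"roll":0,"hand":-0.6},{"x":0.04,"y":0,"z":0,"roll":0,"hand":-0.6},{"x":0.04,"y":0,"z":0,"roll":0,"hand":-0.6},{"x":0.04,"y":0,"z":0,"roll":0,"hand":-0.6},{"x":0.04,"y":0,"z":0,"roll":0,"hand":-0.6},{"x":0.04,"y":0,"z":0,"roll":0,"hand":-0.6},{"x":0.04,"y":0,"z":0,"roll":0,"hand":-0.6}]'

```text
clock: 9.85
eef_pos: [477.0, -128.6, 24.3]
tool_rot: [3.14, 0.002, 1.396]
wrist_force: [-1.4, -5.8, 2.8]
finger_gap: 0.798
grip_force: 2.9
```

step_arm --rows '[{"x":0.04,"y":0,"z":0,"roll":0,"hand":-0.6},{"x":0.04,"y":0,"z":0,"roll":0,"hand":-0.6},{"x":0.04,"y":0,"z":0,"roll":0,"hand":-0.6},{"x":0.04,"y":0,"z":0,"roll":0,"hand":-0.6},{"x":0.04,"y":0,"z":0,"roll":0,"hand":-0.6},{"x":0.04,"y":0,"z":0,"roll":0,"hand":-0.6}]'

```text
clock: 10.45
eef_pos: [483.0, -93.4, 24.1]
tool_rot: [3.14, 0.002, 1.396]
wrist_force: [-0.1, -6.5, 3.0]
finger_gap: 0.801
grip_force: 3.6
```

```bash
python3 -c "from h import *;st()"
```

```text
10.45 stand xy [   1.3 -116.9] z 24.1 rot [1.799e+02 1.000e-01 8.000e+01] F stand [ 1.  -6.4] 3.0 gap 0.8
```

step_arm --rows '[{"x":0.04,"y":0,"z":0,"roll":0,"hand":-0.6},{"x":0.04,"y":0,"z":0,"roll":0,"hand":-0.6},{"x":0.04,"y":0,"z":0,"roll":0,"hand":-0.6},{"x":0.04,"y":0,"z":0,"roll":0,"hand":-0.6},{"x":0.04,"y":0,"z":0,"roll":0,"hand":-0.6},{"x":0.04,"y":0,"z":0,"roll":0,"hand":-0.6},{"x":0.04,"y":0,"z":0,"roll":0,"hand":-0.6},{"x":0.04,"y":0,"z":0,"roll":0,"hand":-0.6},{"x":0.04,"y":0,"z":0,"roll":0,"hand":-0.6}]'

```text
clock: 11.35
eef_pos: [491.9, -39.8, 23.7]
tool_rot: [3.141, 0.001, 1.396]
wrist_force: [-0.9, -5.7, 2.1]
finger_gap: 0.797
grip_force: 3.0
```

step_arm --rows '[{"x":0.04,"y":0,"z":0,"roll":0,"hand":-0.6},{"x":0.04,"y":0,"z":0,"roll":0,"hand":-0.6},{"x":0.04,"y":0,"z":0,"roll":0,"hand":-0.6},{"x":0.04,"y":0,"z":0,"roll":0,"hand":-0.6},{"x":0.04,"y":0,"z":0,"roll":0,"hand":-0.6},{"x":0.04,"y":0,"z":0,"roll":0,"hand":-0.6},{"x":0.04,"y":0,"z":0,"roll":0,"hand":-0.6},{"x":0.04,"y":0,"z":0,"roll":0,"hand":-0.6},{"x":0.04,"y":0,"z":0,"roll":0,"hand":-0.6}]'

```text
clock: 12.25
eef_pos: [501.5, 11.3, 24.7]
tool_rot: [3.141, 0.006, 1.399]
wrist_force: [-6.6, -22.8, 17.2]
finger_gap: 0.804
grip_force: 11.7
```

```bash
python3 look.py 5
```

```text
12.25 stand xy [  1.4 -10.6] z 24.7 rot [180.    0.3  80.2] F stand [ -2.6 -23.6] 17.2 gap 0.8
```

View pics/l5.png

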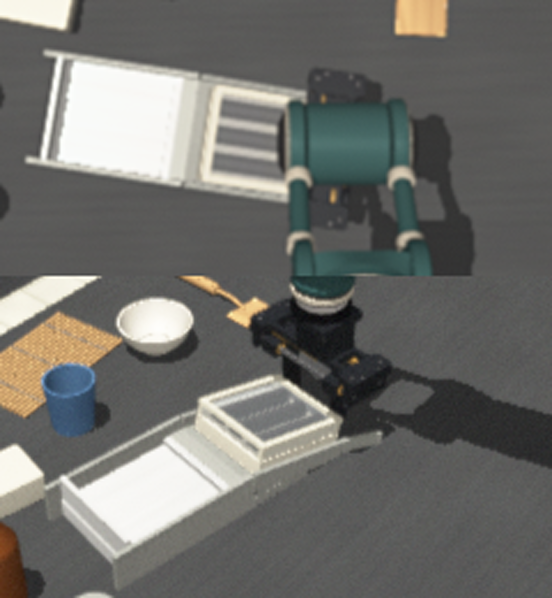

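The container is straight on the ramp, its front edge at (215,88)–(205,180) in the top crop. The force rose because the rear has begun to climb against level-moving fingers. I'll ease off, lift, and follow the slope.

step_arm --rows '[{"x":-0.02,"y":0,"z":0,"roll":0,"hand":-0.6},{"x":-0.02,"y":0,"z":-0.02,"roll":0,"hand":-0.6},{"x":0,"y":0,"z":-0.02,"roll":0,"hand":-0.6}]'

```text
clock: 12.65
eef_pos: [499.7, 8.4, 29.3]
tool_rot: [-3.14, -0.001, 1.395]
wrist_force: [-0.0, -0.0, 0.1]
finger_gap: 0.797
grip_force: 0.0
```

step_arm --rows '[{"x":0.02,"y":0,"z":-0.0045,"roll":0,"hand":-0.6},{"x":0.02,"y":0,"z":-0.0045,"roll":0,"hand":-0.6},{"x":0.02,"y":0,"z":-0.0045,"roll":0,"hand":-0.6}]'

```text
clock: 12.95
eef_pos: [501.5, 16.5, 31.4]
tool_rot: [-3.141, 0.002, 1.397]
wrist_force: [-1.2, -5.1, 1.5]
finger_gap: 0.796
grip_force: 3.1
```

```bash
python3 -c "from h import *;st()"
```

```text
12.95 stand xy [ 0.4 -5.6] z 31.4 rot [-1.8e+02  1.0e-01  8.0e+01] F stand [-0.3 -5.2] 1.5 gap 0.8
```

step_arm --rows '[{"x":0.03,"y":0,"z":-0.007,"roll":0,"hand":-0.6},{"x":0.03,"y":0,"z":-0.007,"roll":0,"hand":-0.6},{"x":0.03,"y":0,"z":-0.007,"roll":0,"hand":-0.6},{"x":0.03,"y":0,"z":-0.007,"roll":0,"hand":-0.6},{"x":0.03,"y":0,"z":-0.007,"roll":0,"hand":-0.6},{"x":0.03,"y":0,"z":-0.007,"roll":0,"hand":-0.6}]'

```text
clock: 13.55
eef_pos: [505.9, 43.4, 37.4]
tool_rot: [-3.14, 0.001, 1.396]
wrist_force: [-0.7, -4.3, -0.8]
finger_gap: 0.798
grip_force: 2.3
```

step_arm --rows '[{"x":0.03,"y":0,"z":-0.007,"roll":0,"hand":-0.6},{"x":0.03,"y":0,"z":-0.007,"roll":0,"hand":-0.6},{"x":0.03,"y":0,"z":-0.007,"roll":0,"hand":-0.6},{"x":0.03,"y":0,"z":-0.007,"roll":0,"hand":-0.6},{"x":0.03,"y":0,"z":-0.007,"roll":0,"hand":-0.6},{"x":0.03,"y":0,"z":-0.007,"roll":0,"hand":-0.6},{"x":0.03,"y":0,"z":-0.007,"roll":0,"hand":-0.6}]'

```text
clock: 14.25
eef_pos: [512.1, 74.8, 45.3]
tool_rot: [3.142, 0.0, 1.396]
wrist_force: [-0.4, -6.2, 0.4]
finger_gap: 0.801
grip_force: 2.8
```

```bash
python3 -c "from h import *;st()"
```

```text
14.25 stand xy [ 0.8 53.7] z 45.3 rot [180.   0.  80.] F stand [ 0.7 -6.2] 0.4 gap 0.8
```

step_arm --rows '[{"x":0.03,"y":0,"z":-0.007,"roll":0,"hand":-0.6},{"x":0.03,"y":0,"z":-0.007,"roll":0,"hand":-0.6},{"x":0.03,"y":0,"z":-0.007,"roll":0,"hand":-0.6},{"x":0.03,"y":0,"z":-0.007,"roll":0,"hand":-0.6},{"x":0.03,"y":0,"z":-0.007,"roll":0,"hand":-0.6}]'

```text
clock: 14.75
eef_pos: [516.2, 96.4, 51.0]
tool_rot: [3.141, 0.001, 1.396]
wrist_force: [-1.3, -9.6, 4.0]
finger_gap: 0.798
grip_force: 4.4
```

step_arm --rows '[{"x":0.02,"y":0,"z":-0.01,"roll":0,"hand":-0.6},{"x":0.02,"y":0,"z":-0.01,"roll":0,"hand":-0.6},{"x":0.02,"y":0,"z":-0.01,"roll":0,"hand":-0.6},{"x":0.02,"y":0,"z":-0.01,"roll":0,"hand":-0.6}]'

```text
clock: 15.15
eef_pos: [518.5, 107.7, 57.6]
tool_rot: [3.141, 0.002, 1.397]
wrist_force: [-2.5, -10.0, 7.5]
finger_gap: 0.805
grip_force: 5.2
```

step_arm --rows '[{"x":0.02,"y":0,"z":-0.005,"roll":0,"hand":-0.6},{"x":0.02,"y":0,"z":-0.005,"roll":0,"hand":-0.6},{"x":0.02,"y":0,"z":0,"roll":0,"hand":-0.6}]'

```text
clock: 15.45
eef_pos: [520.5, 116.1, 59.8]
tool_rot: [3.14, 0.003, 1.397]
wrist_force: [-3.4, -13.7, 12.1]
finger_gap: 0.803
grip_force: 7.1
```

```bash
python3 look.py 6
```

```text
15.45 stand xy [ 1.9 95.9] z 59.8 rot [1.799e+02 1.000e-01 8.010e+01] F stand [ -1.  -14.1] 12.1 gap 0.8
```

View pics/l6.png

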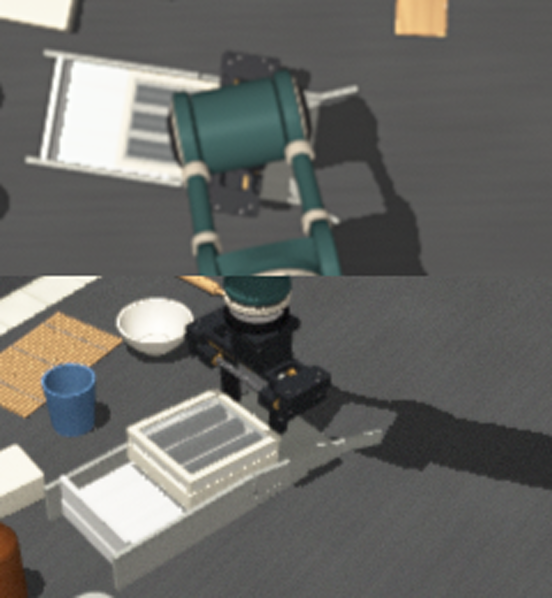

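The container is levelling over the knee, front edge at (132,85)–(125,160) in the top crop. I'll release briefly to shed the wedging force, then go on level.

step_arm --rows '[{"x":-0.02,"y":0,"z":-0.01,"roll":0,"hand":-0.6},{"x":-0.02,"y":0,"z":-0.01,"roll":0,"hand":-0.6},{"x":0,"y":0,"z":0,"roll":0,"hand":-0.6}]'

```text
clock: 15.85
eef_pos: [518.8, 112.0, 61.2]
tool_rot: [3.141, -0.001, 1.395]
wrist_force: [-1.4, -0.2, 0.1]
finger_gap: 0.805
grip_force: 0.0
```

step_arm --rows '[{"x":0.02,"y":0,"z":0,"roll":0,"hand":-0.6},{"x":0.02,"y":0,"z":0,"roll":0,"hand":-0.6},{"x":0.02,"y":0,"z":0,"roll":0,"hand":-0.6},{"x":0.02,"y":0,"z":0,"roll":0,"hand":-0.6}]'

```text
clock: 16.25
eef_pos: [520.5, 123.5, 60.7]
tool_rot: [-3.141, 0.001, 1.396]
wrist_force: [0.5, -3.1, 1.0]
finger_gap: 0.797
grip_force: 1.6
```

```bash
python3 look.py 7; python3 - <<'E'
from h import *
for n in"ts":
    P=cloud(np.load(n+"7.npz")).reshape(-1,3);s=np.array([ws(p) for p in P]);m=(abs(s[:,0])<45)
    print(n,[(y,P[m&(abs(s[:,1]-y)<5)&(P[:,2]<110),2].round(0)[:400].__array__().size,np.median(P[m&(abs(s[:,1]-y)<5)&(P[:,2]<110),2]).round(1)) for y in range(100,340,10)])
E
```

```text
16.25 stand xy [  0.6 103.2] z 60.7 rot [-180.    0.   80.] F stand [ 1. -3.] 1.0 gap 0.8
t [(100, 0, np.float64(nan)), (110, 0, np.float64(nan)), (120, 0, np.float64(nan)), (130, 0, np.float64(nan)), (140, 0, np.float64(nan)), (150, 0, np.float64(nan)), (160, 0, np.float64(nan)), (170, 0, np.float64(nan)), (180, 6, np.float64(74.5)), (190, 21, np.float64(74.4)), (200, 82, np.float64(74.2)), (210, 108, np.float64(72.9)), (220, 104, np.float64(71.5)), (230, 107, np.float64(70.2)), (240, 106, np.float64(69.5)), (250, 115, np.float64(73.1)), (260, 39, np.float64(31.2)), (270, 102, np.float64(24.9)), (280, 98, np.float64(25.6)), (290, 101, np.float64(24.6)), (300, 102, np.float64(25.3)), (310, 97, np.float64(25.5)), (320, 102, np.float64(25.3)), (330, 99, np.float64(25.7))]
  return _methods._mean(a, axis=axis, dtype=dtype,
  ret = ret.dtype.type(ret / rcount)
```

step_arm --rows '[{"x":0.03,"y":0,"z":0.01,"roll":0,"hand":-0.6},{"x":0.03,"y":0,"z":0.01,"roll":0,"hand":-0.6},{"x":0.03,"y":0,"z":0.01,"roll":0,"hand":-0.6},{"x":0.03,"y":0,"z":0.01,"roll":0,"hand":-0.6},{"x":0.03,"y":0,"z":0.01,"roll":0,"hand":-0.6},{"x":0.03,"y":0,"z":0.01,"roll":0,"hand":-0.6}]'

```text
clock: 16.95
eef_pos: [525.9, 149.4, 52.5]
tool_rot: [3.141, 0.001, 1.397]
wrist_force: [-1.7, -7.7, 6.1]
finger_gap: 0.799
grip_force: 3.9
```

step_arm --rows '[{"x":0.03,"y":0,"z":0,"roll":0,"hand":-0.6},{"x":0.03,"y":0,"z":0,"roll":0,"hand":-0.6},{"x":0.03,"y":0,"z":0,"roll":0,"hand":-0.6},{"x":0.03,"y":0,"z":0,"roll":0,"hand":-0.6},{"x":0.03,"y":0,"z":0,"roll":0,"hand":-0.6},{"x":0.03,"y":0,"z":0,"roll":0,"hand":-0.6}]'

```text
clock: 17.55
eef_pos: [529.6, 177.0, 51.3]
tool_rot: [-3.141, 0.0, 1.396]
wrist_force: [-0.3, -2.3, -1.1]
finger_gap: 0.801
grip_force: 1.1
```

```bash
python3 look.py 8; python3 - <<'E'
from h import *
for n in"t":
    P=cloud(np.load(n+"8.npz")).reshape(-1,3);s=np.array([ws(p) for p in P]);m=(abs(s[:,0])<45)
    print(n,[(y,np.median(P[m&(abs(s[:,1]-y)<2)&(P[:,2]<110),2]).round(1)) for y in range(240,360,4)])
E
```

```text
17.55 stand xy [  0.3 157.4] z 51.3 rot [-180.    0.   80.] F stand [ 0.1 -2.3] -1.1 gap 0.8
  return _methods._mean(a, axis=axis, dtype=dtype,
  ret = ret.dtype.type(ret / rcount)
```

step_arm --rows '[{"x":0.02,"y":0,"z":0,"roll":0,"hand":-0.6},{"x":0.02,"y":0,"z":0,"roll":0,"hand":-0.6},{"x":0.02,"y":0,"z":0,"roll":0,"hand":-0.6},{"x":0.01,"y":0,"z":0,"roll":0,"hand":-0.6},{"x":0,"y":0,"z":0,"roll":0,"hand":-0.6}]'

```text
clock: 18.15
eef_pos: [531.8, 187.2, 51.9]
tool_rot: [-3.141, -0.0, 1.396]
wrist_force: [-0.5, -1.2, 0.1]
finger_gap: 0.8
grip_force: 0.6
```

step_arm --rows '[{"x":0.01,"y":0,"z":0,"roll":0,"hand":-0.6},{"x":0.01,"y":0,"z":0,"roll":0,"hand":-0.6},{"x":0,"y":0,"z":0,"roll":0,"hand":-0.6}]'

```text
clock: 18.45
eef_pos: [532.4, 190.0, 51.9]
tool_rot: [3.142, -0.0, 1.396]
wrist_force: [-0.7, -1.4, -1.1]
finger_gap: 0.798
grip_force: 0.8
```

```bash
cat > prof.py <<'E'
import warnings;warnings.simplefilter("ignore")
from h import *
from station import vision
st()
for n in("top","side"):
    P=cloud(vision.get_image(n)).reshape(-1,3);s=np.array([ws(p) for p in P]);m=(abs(s[:,0])<45)&(P[:,2]<95)
    print(n,[(y,np.median(P[m&(abs(s[:,1]-y)<2),2]).round(1)) for y in list(range(168,232,8))+list(range(300,345,4))])
E
python3 prof.py
```

```text
18.45 stand xy [  0.8 170.7] z 51.9 rot [180.  -0.  80.] F stand [-0.5 -1.5] -1.1 gap 0.8
top [(168, np.float64(nan)), (176, np.float64(nan)), (184, np.float64(nan)), (192, np.float64(nan)), (200, np.float64(nan)), (208, np.float64(nan)), (216, np.float64(nan)), (224, np.float64(nan)), (300, np.float64(66.3)), (304, np.float64(66.9)), (308, np.float64(67.3)), (312, np.float64(66.2)), (316, np.float64(68.0)), (320, np.float64(70.5)), (324, np.float64(69.8)), (328, np.float64(nan)), (332, np.float64(25.1)), (336, np.float64(39.8)), (340, np.float64(60.4)), (344, np.float64(59.5))]
side [(168, np.float64(64.8)), (176, np.float64(86.3)), (184, np.float64(79.1)), (192, np.float64(74.7)), (200, np.float64(72.7)), (208, np.float64(71.6)), (216, np.float64(71.4)), (224, np.float64(70.7)), (300, np.float64(65.3)), (304, np.float64(65.0)), (308, np.float64(64.8)), (312, np.float64(64.6)), (316, np.float64(68.8)), (320, np.float64(49.2)), (324, np.float64(63.4)), (328, np.float64(nan)), (332, np.float64(nan)), (336, np.float64(58.0)), (340, np.float64(56.0)), (344, np.float64(24.4))]
```

step_arm --rows '[{"x":0.01,"y":0,"z":0,"roll":0,"hand":-0.6},{"x":0.01,"y":0,"z":0,"roll":0,"hand":-0.6},{"x":0,"y":0,"z":0,"roll":0,"hand":-0.6}]'

```text
clock: 18.85
eef_pos: [533.0, 192.9, 51.9]
tool_rot: [3.142, -0.0, 1.396]
wrist_force: [-0.2, -1.5, -1.9]
finger_gap: 0.797
grip_force: 0.8
```

step_arm --rows '[{"x":0.007,"y":0,"z":0,"roll":0,"hand":-0.6},{"x":0,"y":0,"z":0,"roll":0,"hand":-0.6}]'

```text
clock: 19.05
eef_pos: [533.1, 193.9, 51.9]
tool_rot: [3.142, -0.0, 1.396]
wrist_force: [0.1, -2.2, -1.8]
finger_gap: 0.797
grip_force: 0.9
```

step_arm --rows '[{"x":0.007,"y":0,"z":0,"roll":0,"hand":-0.6},{"x":0,"y":0,"z":0,"roll":0,"hand":-0.6}]'

```text
clock: 19.25
eef_pos: [533.3, 194.9, 51.9]
tool_rot: [-3.142, -0.0, 1.396]
wrist_force: [-0.4, -1.3, -1.7]
finger_gap: 0.801
grip_force: 0.9
```

step_arm --rows '[{"x":0.007,"y":0,"z":0,"roll":0,"hand":-0.6},{"x":0,"y":0,"z":0,"roll":0,"hand":-0.6}]'

```text
clock: 19.45
eef_pos: [533.5, 196.0, 51.9]
tool_rot: [3.142, -0.0, 1.396]
wrist_force: [0.1, -1.8, -1.3]
finger_gap: 0.801
grip_force: 0.9
```

```bash
python3 prof.py
```

```text
19.45 stand xy [  0.8 176.8] z 51.9 rot [180.  -0.  80.] F stand [ 0.4 -1.8] -1.3 gap 0.8
top [(168, np.float64(nan)), (176, np.float64(nan)), (184, np.float64(nan)), (192, np.float64(nan)), (200, np.float64(nan)), (208, np.float64(nan)), (216, np.float64(nan)), (224, np.float64(nan)), (300, np.float64(66.4)), (304, np.float64(67.0)), (308, np.float64(66.6)), (312, np.float64(66.9)), (316, np.float64(66.2)), (320, np.float64(65.8)), (324, np.float64(69.8)), (328, np.float64(69.9)), (332, np.float64(67.8)), (336, np.float64(51.9)), (340, np.float64(59.4)), (344, np.float64(57.6))]
side [(168, np.float64(35.2)), (176, np.float64(70.5)), (184, np.float64(82.5)), (192, np.float64(78.9)), (200, np.float64(73.9)), (208, np.float64(71.9)), (216, np.float64(71.1)), (224, np.float64(71.0)), (300, np.float64(65.3)), (304, np.float64(65.6)), (308, np.float64(65.2)), (312, np.float64(65.0)), (316, np.float64(64.9)), (320, np.float64(65.5)), (324, np.float64(68.9)), (328, np.float64(56.1)), (332, np.float64(69.5)), (336, np.float64(58.4)), (340, np.float64(56.8)), (344, np.float64(26.1))]
```

step_arm --rows '[{"x":0.007,"y":0,"z":0,"roll":0,"hand":-0.6},{"x":0,"y":0,"z":0,"roll":0,"hand":-0.6}]'

```text
clock: 19.75
eef_pos: [533.6, 197.0, 51.9]
tool_rot: [-3.142, -0.0, 1.396]
wrist_force: [-0.7, -1.8, -1.6]
finger_gap: 0.801
grip_force: 0.9
```

step_arm --rows '[{"x":0.007,"y":0,"z":0,"roll":0,"hand":-0.6},{"x":0,"y":0,"z":0,"roll":0,"hand":-0.6}]'

```text
clock: 19.95
eef_pos: [533.8, 198.1, 51.9]
tool_rot: [-3.142, -0.0, 1.396]
wrist_force: [-1.5, -1.9, -1.7]
finger_gap: 0.798
grip_force: 0.9
```

```bash
python3 prof.py
```

```text
19.95 stand xy [  0.8 178.9] z 51.9 rot [-180.   -0.   80.] F stand [-1.2 -2.1] -1.7 gap 0.8
top [(168, np.float64(nan)), (176, np.float64(nan)), (184, np.float64(nan)), (192, np.float64(nan)), (200, np.float64(nan)), (208, np.float64(nan)), (216, np.float64(nan)), (224, np.float64(nan)), (300, np.float64(66.5)), (304, np.float64(66.9)), (308, np.float64(65.9)), (312, np.float64(66.8)), (316, np.float64(66.6)), (320, np.float64(65.9)), (324, np.float64(68.8)), (328, np.float64(70.8)), (332, np.float64(69.8)), (336, np.float64(56.8)), (340, np.float64(60.0)), (344, np.float64(58.8))]
side [(168, np.float64(32.3)), (176, np.float64(66.8)), (184, np.float64(79.9)), (192, np.float64(77.0)), (200, np.float64(75.3)), (208, np.float64(72.1)), (216, np.float64(71.5)), (224, np.float64(71.1)), (300, np.float64(65.5)), (304, np.float64(65.8)), (308, np.float64(65.1)), (312, np.float64(65.0)), (316, np.float64(64.7)), (320, np.float64(64.8)), (324, np.float64(68.2)), (328, np.float64(55.7)), (332, np.float64(66.3)), (336, np.float64(58.5)), (340, np.float64(51.1)), (344, np.float64(25.0))]
```

step_arm --rows '[{"x":0.007,"y":0,"z":0,"roll":0,"hand":-0.6},{"x":0,"y":0,"z":0,"roll":0,"hand":-0.6}]'

```text
clock: 20.25
eef_pos: [534.0, 199.0, 51.9]
tool_rot: [-3.142, -0.0, 1.396]
wrist_force: [0.0, -1.9, -2.3]
finger_gap: 0.798
grip_force: 0.9
```

step_arm --rows '[{"x":0.007,"y":0,"z":0,"roll":0,"hand":-0.6},{"x":0,"y":0,"z":0,"roll":0,"hand":-0.6}]'

```text
clock: 20.45
eef_pos: [534.2, 200.1, 51.9]
tool_rot: [-3.142, -0.0, 1.396]
wrist_force: [-0.7, -2.4, -1.1]
finger_gap: 0.8
grip_force: 0.9
```

```bash
python3 prof.py | cut -c1-330
```

```text
20.45 stand xy [  0.8 181. ] z 51.9 rot [-180.   -0.   80.] F stand [-0.3 -2.5] -1.1 gap 0.8
top [(168, np.float64(nan)), (176, np.float64(nan)), (184, np.float64(nan)), (192, np.float64(nan)), (200, np.float64(nan)), (208, np.float64(nan)), (216, np.float64(nan)), (224, np.float64(nan)), (300, np.float64(67.4)), (304, np.float64(66.8)), (308, np.float64(67.3)), (312, np.float64(66.2)), (316, np.float64(66.5)), (320, np
side [(168, np.float64(33.5)), (176, np.float64(63.7)), (184, np.float64(74.8)), (192, np.float64(80.5)), (200, np.float64(77.1)), (208, np.float64(70.9)), (216, np.float64(71.6)), (224, np.float64(71.0)), (300, np.float64(65.5)), (304, np.float64(65.7)), (308, np.float64(65.4)), (312, np.float64(64.9)), (316, np.float64(64.9)),
```

step_arm --rows '[{"x":0.007,"y":0,"z":0,"roll":0,"hand":-0.6},{"x":0,"y":0,"z":0,"roll":0,"hand":-0.6}]'

```text
clock: 20.75
eef_pos: [534.4, 201.1, 51.9]
tool_rot: [3.141, -0.0, 1.396]
wrist_force: [-1.0, -2.4, -0.3]
finger_gap: 0.797
grip_force: 1.0
```

step_arm --rows '[{"x":0.004,"y":0,"z":0,"roll":0,"hand":-0.6},{"x":0,"y":0,"z":0,"roll":0,"hand":-0.6}]'

```text
clock: 20.95
eef_pos: [534.5, 201.7, 51.9]
tool_rot: [3.141, -0.0, 1.396]
wrist_force: [-0.3, -2.3, -1.5]
finger_gap: 0.799
grip_force: 1.2
```

step_arm --rows '[{"x":0.004,"y":0,"z":0,"roll":0,"hand":-0.6},{"x":0,"y":0,"z":0,"roll":0,"hand":-0.6}]'

```text
clock: 21.15
eef_pos: [534.6, 202.3, 51.9]
tool_rot: [3.142, -0.0, 1.396]
wrist_force: [-0.2, -3.5, -1.6]
finger_gap: 0.804
grip_force: 1.3
```

```bash
python3 prof.py
```

```text
21.15 stand xy [  0.8 183.2] z 51.9 rot [180.  -0.  80.] F stand [ 0.4 -3.4] -1.6 gap 0.8
top [(168, np.float64(nan)), (176, np.float64(nan)), (184, np.float64(nan)), (192, np.float64(nan)), (200, np.float64(nan)), (208, np.float64(nan)), (216, np.float64(nan)), (224, np.float64(nan)), (300, np.float64(66.1)), (304, np.float64(65.4)), (308, np.float64(65.3)), (312, np.float64(64.7)), (316, np.float64(65.0)), (320, np.float64(65.4)), (324, np.float64(65.0)), (328, np.float64(69.5)), (332, np.float64(70.7)), (336, np.float64(63.9)), (340, np.float64(60.9)), (344, np.float64(57.9))]
side [(168, np.float64(33.4)), (176, np.float64(63.9)), (184, np.float64(69.1)), (192, np.float64(76.4)), (200, np.float64(67.9)), (208, np.float64(63.9)), (216, np.float64(63.6)), (224, np.float64(64.0)), (300, np.float64(63.7)), (304, np.float64(63.8)), (308, np.float64(63.3)), (312, np.float64(64.4)), (316, np.float64(63.7)), (320, np.float64(63.1)), (324, np.float64(63.8)), (328, np.float64(69.0)), (332, np.float64(65.4)), (336, np.float64(65.4)), (340, np.float64(55.4)), (344, np.float64(24.3))]
```

The lid now reads flat (about 64 mm front and rear), so it has dropped. Back off and rise.

step_arm --rows '[{"x":-0.03,"y":0,"z":0,"roll":0,"hand":-0.6},{"x":-0.1,"y":0,"z":0,"roll":0,"hand":-0.6},{"x":-0.2,"y":0,"z":-0.1,"roll":0,"hand":-0.6},{"x":-0.2,"y":0,"z":-0.3,"roll":0,"hand":-0.6},{"x":-0.3,"y":0,"z":-0.3,"roll":0,"hand":-0.6},{"x":-0.3,"y":0,"z":-0.3,"roll":0,"hand":-0.6},{"x":-0.3,"y":0,"z":-0.1,"roll":0,"hand":-0.6},{"x":-0.2,"y":0,"z":0,"roll":0,"hand":-0.6},{"x":0,"y":0,"z":0,"roll":0,"hand":-0.6}]'

```text
clock: 22.15
eef_pos: [495.6, -20.8, 195.6]
tool_rot: [3.139, 0.001, 1.392]
wrist_force: [-0.4, -0.4, -0.2]
finger_gap: 0.802
grip_force: 0.0
```

```bash
python3 look.py 9; python3 prof.py
```

```text
22.15 stand xy [  1.1 -43.3] z 195.6 rot [179.8   0.   79.7] F stand [-0.3 -0.4] -0.2 gap 0.8
22.25 stand xy [  0.5 -40.6] z 194.4 rot [180.   -0.   79.8] F stand [ 0.3 -1.5] 0.1 gap 0.8
top [(168, np.float64(35.0)), (176, np.float64(34.4)), (184, np.float64(35.2)), (192, np.float64(28.5)), (200, np.float64(70.2)), (208, np.float64(65.3)), (216, np.float64(65.6)), (224, np.float64(65.2)), (300, np.float64(65.5)), (304, np.float64(64.3)), (308, np.float64(65.9)), (312, np.float64(65.7)), (316, np.float64(65.2)), (320, np.float64(65.8)), (324, np.float64(66.6)), (328, np.float64(68.7)), (332, np.float64(70.2)), (336, np.float64(64.3)), (340, np.float64(60.0)), (344, np.float64(59.7))]
side [(168, np.float64(33.5)), (176, np.float64(33.4)), (184, np.float64(33.1)), (192, np.float64(nan)), (200, np.float64(68.5)), (208, np.float64(64.2)), (216, np.float64(63.7)), (224, np.float64(63.7)), (300, np.float64(63.7)), (304, np.float64(63.6)), (308, np.float64(63.3)), (312, np.float64(63.5)), (316, np.float64(63.9)), (320, np.float64(64.0)), (324, np.float64(64.5)), (328, np.float64(68.1)), (332, np.float64(64.5)), (336, np.float64(65.0)), (340, np.float64(54.7)), (344, np.float64(25.3))]
```

View pics/l9.png

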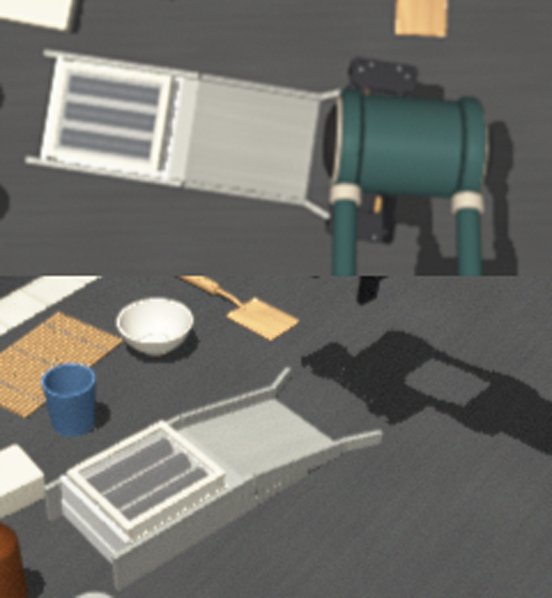

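The container lies flat in the cradle, spanning (50,58)–(170,170) in the top crop. It is behind the lip, the gripper is clear of it, and the bystanders in view haven't moved.

```bash
python3 -c "
from station import job
print(job.job_done())"
```

```text
the job is handed in; nothing more can be done
None
```

The container was lined up, pushed up the ramp and released lying flat in the cradle behind the lip; the highest force I read was about 24 N sideways (29 N with the upward part, so possibly over your 25 N), briefly at the foot of the ramp, and the job is handed in.

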